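# Index the decorating wheel and swing the guide over the plate

### The job

Set up the blue decorating wheel for the next motif: with a fingertip, push the wheel's red arm round until it points at the green index clip, then push the yellow guide arm round until its brass tip stands over the centre of the plate. Nothing is to be picked up; do not touch the plate, leave it lying on the wheel, do not shift the green clip, leave the other things on the table where they are, and finish clear of everything.

Things in the scene. Friction and masses are not known exactly. Their poses are not given: they have to be found in the camera images.
- station: Fixed stand bolted to the table; origin on the table under the wheel's axis, z up, yaw varies. A dark foot (170 mm dia, 12 mm high) carries a turning blue disc (180 mm dia, 57 to 75 mm above the table). A flat link (36 mm wide, 10 mm high) runs along its own +y to a post (24 mm dia) 190 mm away, which carries the guide arm.
- wheel (a joint): Turn of the blue wheel and red arm, rad, counter-clockwise from above positive: bearing of the red arm from the station's +x. Starts at -2.2 to -1.5, range -2.7 to 1.5; the clip lies 0.7 to 2.3 rad counter-clockwise of the arm at the start. Stiff drag (0.15 N m, about 1.5 N at the arm): it stays where it is left.
- red_tip (a point): Outer end of the red arm, mid width, 67 mm above the table, 145 mm from the wheel's axis. The arm is a red bar, 16 mm wide, 58 to 76 mm above the table, that sticks out radially from the disc's rim (90 to 145 mm from the axis); below it the space is free down to the clip's strip.
- clip_tip (a point): Nose of the green index clip, 67 mm above the table, 150 mm from the wheel's axis. The clip is an upright green post (26 mm wide, 158 to 170 mm from the axis, 72 mm high) with a small nose towards the axis, on a flat strip 16 to 24 mm above the table that comes from under the wheel. When aligned, arm tip and nose face each other 5 mm apart. Very stiff; leave it alone.
- wheel_centre (a point): Point on the wheel's axis, 75 mm above the table (top of the blue disc); the plate's centre lies over it, marked with a small white ring with a dark spot.
- guide (a joint): Turn of the yellow guide arm about its post, rad, counter-clockwise from above positive; 0 when its tip is over the wheel's axis. Starts at -1.3 to -0.7 (swung away), range -1.6 to 0.6. Drag 0.12 N m (1 N at 120 mm from the pivot); it stays where it is left.
- guide_pivot (a point): Point on the guide arm's vertical pivot axis, 110 mm above the table, 190 mm from the wheel's axis. A black hub (40 mm diameter, 100 to 120 mm above the table) turns on it.
- guide_tip (a point): End of the brass tip of the guide arm, 110 mm above the table, 190 mm from the pivot. The yellow bar, 14 mm wide and 102 to 118 mm above the table, runs from the hub to 160 mm from the pivot, then the brass cone, 30 mm long. The bar passes 9 mm above the plate's rim.
- plate: Loose clay-coloured dish, 152 mm diameter, 18 mm high, 0.4 kg, lying on the blue disc, rim 93 mm above the table. Origin at the centre of its underside.
- jar: Loose amber glaze jar with white cap, 56 mm diameter, 75 mm high; bystander. Origin at the centre of its underside.
- stamp: Loose wooden stamp, 30 x 30 mm block with a round grip, 65 mm high; bystander. Origin at the centre of its underside.
- cup: Loose white cup, 64 mm diameter at the rim, 70 mm high; bystander. Origin at the centre of its underside.
- heart: Loose heart-shaped clay piece, about 80 x 85 mm, 14 mm thick; bystander. Origin near the middle of its underside.
Mind the look-alikes: they are no part of the job. Leave any pink look-alike of the plate alone.

How it is judged:
By the outcome, as a careful person would: the job done as asked, in the order asked, and still so for the second after the job is handed in, with the robot touching nothing.
It also fails if it takes over 58 s, if anything falls off the work surface, if the arm or the gripper's body presses on something with over 40 N, if the wrist force passes 120 N, or if a joint passes its speed limit or range.

### The arm

A 6-joint arm with a two-finger parallel gripper is mounted at the origin on the work surface. World frame = base frame: x ahead of the robot, y to its left, z up, the work surface at z = 0. Lengths are in m, angles in degrees, forces in N, time in s.
With the tool pointing down it reaches from about 0.325 to 0.775 m from the base axis. Payload 5.5 kg.
Tool frame: the origin (TCP) lies at the centre of the arm's flange, where the gripper is bolted on; the fingertips stand 182 mm ahead of it and the grasp point (between the pads) lies env.pinch_z ahead of it (env.pinch_z is the distance from the TCP to the grasp point, in m); z points along the fingers, y is the line along which they close (so a half turn about z gives the same grasp; the last joint's range is limited). The gripper opens to 88 mm and grips with 3 to 60 N. Pads are 20 mm wide; open, the fingers measure 115 mm over their backs; the gripper's body (75 mm by 178 mm) begins 61 mm behind the grasp point.
Start: joints at [-66.732, 5.22, 70.514, -0, 104.267, -3.249], TCP at [0.268, -0.537, 0.405] pointing down, gripper open.
Joint ranges: [-164.24, 164.24], [-49.07, 125.15], [9.68, 141.18], [-86.29, 266.29], [3.28, 154.24], [-151.56, 151.56]. Speed limits (degrees/s): [147.25, 147.25, 172.46, 180, 180, 180].

### API

Orientations are given as [roll, pitch, yaw] about the fixed x, y, z axes, in that order (R = Rz(yaw) Ry(pitch) Rx(roll)).
In Python, from bench import sensors, get_image, camera_info, finish_job, boxes_of, pinpoint, env gives the robot as it stands.
- The arm moves only by the tool drive_tool, never from a script. Its argument "increments" is a list of rows, each a list of 2 entries, a list of its own where there are three numbers: the shift along the tool's x, y, z in mm, then the turn about the tool's z in rad. A call has 1 to 12 rows; each row is the pose to reach, as a shift and turn from the pose commanded when the call began, along the tool's axes at that moment; what a row does not reach only later rows make up. A row lasts 1/12 s, in which the tool goes at most 41.7 mm and 7.16 degrees, less where a joint would pass 70% of its speed; a pose out of reach is approached as far as the arm can. A call with a gripper value outside its range is refused whole. "grip" is the opening, from -1 (shut) to 1 (fully open), set as the call begins (left out, the last holds). The fingers move at their own pace and stop on an object; "newtons" is the grip in N (left out, the last holds). Time passes only in rows, so rows that repeat a pose let the fingers close. It gives the time, the measured TCP pose, the force, the opening and the grip force at its end, in the units of the state.
- sensors.sense(): the state, without advancing time (a new reading comes with each control period).
- get_image(name): name is "scene" or "top" or "wrist"; returns (picture, depth): 480x640x3 uint8, red, green, blue; 480x640 float32, m along the optical axis (not along the pixel's ray), 0 where there is no reading.
- camera_info(name): a dict with "fx", "fy", "cx", "cy" (pixels), "dist_coeffs" ([k1, k2, p1, p2, k3] as OpenCV has them; the pictures are not rectified), "extrinsics" (4x4, takes a point from world to camera coordinates). Camera axes: x right, y down, z forward; pixel columns grow to the right and rows downward; lengths in m; the calibration is good to about 2 mm. A picture is of the moment at which its call begins: read the wrist's pose just before it. camera_info takes no time and is no camera call; for the wrist camera it gives the pose at the moment of the call.
- finish_job(): hands the job in; it is judged then, once.
Trained networks look in the newest picture that a camera, given by its name, has taken for a name from the list of things; names that differ only in an ending like _2 or _b are one class to them, and where a whole thing is asked for, a point or a joint stands for the part that bears it (a point fixed in the world has none). Each returns a list of dicts, best first, with "confidence" (0 to 1); they miss things now and then, are a little off and sometimes report something else, mostly with a low value. They report only what shows in the picture. A call takes as long as a camera call. They do not tell look-alikes from the thing itself.
- boxes_of(name, camera): "bbox" ([centre column, centre row, width, height] in pixels, round what is visible of it).
- pinpoint(name, camera): "position" ([column, row] in pixels: a listed point, or the origin of a listed thing).
The state is a dict: "clock": time; "q": joint angles; "dq": joint speeds; "effort": joint torques, N m; "tool_pos": TCP position; "eef_rot": TCP orientation; "wrist_force": force on the tool from outside, world axes, zero at the start; "moment": the same for the moment, N m; "opening": finger opening in m; "finger_force": force on a finger pad.
Only numpy, scipy, OpenCV 4.12 (cv2) and the standard library are available. Lean on these libraries where they do the work, as an engineer would, in place of code of your own. Each camera call takes 0.05 s, during which the arm holds its last target. There are 200 camera calls.

## Working session

There is one attempt and no reset: what is moved stays moved. The work goes in short steps, Python scripts to look and compute and a tool call to move; the robot and the scene stay as the last step left them, time stands still between calls to the robot, and variables do not carry over. Pictures are saved under pics/ and viewed, at most 10 in all, crops included, and the job is handed in when it is done.

Besides the shell and the picture viewer there is one more tool, called after "Emit:" as a command line: name --argument value ..., lists and objects as JSON in quotes. drive_tool: Moves the arm, as the interface text tells. Its arguments: {"type":"object","properties":{"increments":{"type":"array"},"grip":{"type":"number"},"newtons":{"type":"number"}},"required":["increments"]}

```bash
mkdir -p pics; cat > h.py <<'E'
import numpy as np, cv2
from bench import *
def world(cam,px,z=None,depth=None):
    c=camera_info(cam);K=np.array([[c['fx'],0,c['cx']],[0,c['fy'],c['cy']],[0,0,1]]);E=np.array(c['extrinsics'])
    n=cv2.undistortPoints(np.array([[px]],float),K,np.array(c['dist_coeffs'],float))[0,0]
    d=np.array([n[0],n[1],1.]);R=E[:3,:3];t=E[:3,3];o=-R.T@t;v=R.T@d
    s=depth if z is None else (z-o[2])/v[2]
    return o+s*v
def proj(cam,P):
    c=camera_info(cam);K=np.array([[c['fx'],0,c['cx']],[0,c['fy'],c['cy']],[0,0,1]]);E=np.array(c['extrinsics'])
    return cv2.projectPoints(np.array(P,float).reshape(-1,1,3),cv2.Rodrigues(E[:3,:3])[0],E[:3,3],K,np.array(c['dist_coeffs'],float))[0][:,0]
Z=dict(red_tip=.067,clip_tip=.067,wheel_centre=.075,guide_pivot=.11,guide_tip=.11,plate=.075,jar=0,stamp=0,cup=0,heart=0,station=0)
E
cat > a.py <<'E'
from h import *
np.set_printoptions(precision=3,suppress=True)
for cam in ('top','scene'):
    im,d=get_image(cam); cv2.imwrite(f'pics/{cam}1.png',im[:,:,::-1])
    for n in Z:
        for r in pinpoint(n,cam)[:3]:
            print(cam,n,round(r['confidence'],2),np.round(r['position'],1),world(cam,r['position'],Z[n]))
s=sensors.sense();print(s['clock'],s['tool_pos'],s['eef_rot'],s['opening'],env.pinch_z)
E
python3 a.py
```

```text
top red_tip 0.92 [374.2 277.4] [ 0.494 -0.165  0.067]
top red_tip 0.32 [305.3 240.6] [ 0.578 -0.045  0.067]
top clip_tip 0.96 [364.9 191.1] [ 0.662 -0.169  0.067]
top guide_pivot 0.84 [203.6 232.7] [0.605 0.138 0.11 ]
top guide_tip 0.7 [244.4 330.9] [0.42  0.079 0.11 ]
top plate 0.9 [305.1 244.2] [ 0.57  -0.044  0.075]
top plate 0.8 [242.4 135.1] [0.8   0.055 0.075]
top plate 0.55 [179.1 340.6] [0.418 0.203 0.075]
top jar 0.67 [437.5 286.8] [ 0.47  -0.294  0.   ]
top stamp 0.92 [210.1 203.7] [0.691 0.14  0.   ]
top cup 0.86 [378.7 358. ] [ 0.346 -0.16   0.   ]
top heart 0.72 [430.8 198.5] [ 0.651 -0.308  0.   ]
scene red_tip 0.69 [305.5 178.4] [0.356 0.158 0.067]
scene red_tip 0.67 [251.2 255.5] [ 0.498 -0.181  0.067]
scene clip_tip 0.56 [323.9 284.9] [ 0.666 -0.166  0.067]
scene clip_tip 0.15 [411.6 244.7] [0.728 0.046 0.067]
scene guide_pivot 0.79 [384.9 188.4] [0.595 0.157 0.11 ]
scene guide_tip 0.98 [306.8 182. ] [0.431 0.073 0.11 ]
scene plate 0.95 [278.5 219.2] [ 0.454 -0.054  0.075]
scene plate 0.93 [454.1 288.2] [ 0.855 -0.043  0.075]
scene plate 0.79 [339.5 199.7] [0.506 0.103 0.075]
scene jar 0.87 [198.4 307.2] [ 0.469 -0.299  0.   ]
scene stamp 0.85 [410.7 246.1] [0.687 0.135 0.   ]
scene cup 0.67 [214.8 254.4] [ 0.358 -0.164  0.   ]
scene heart 0.95 [269.7 354.4] [ 0.656 -0.302  0.   ]
scene station 0.87 [325.5 265.1] [ 0.577 -0.044  0.   ]
1.2 [ 0.268 -0.537  0.405] [179.998   0.     26.519] 0.08782725261373818 0.1633
```

View pics/top1.png

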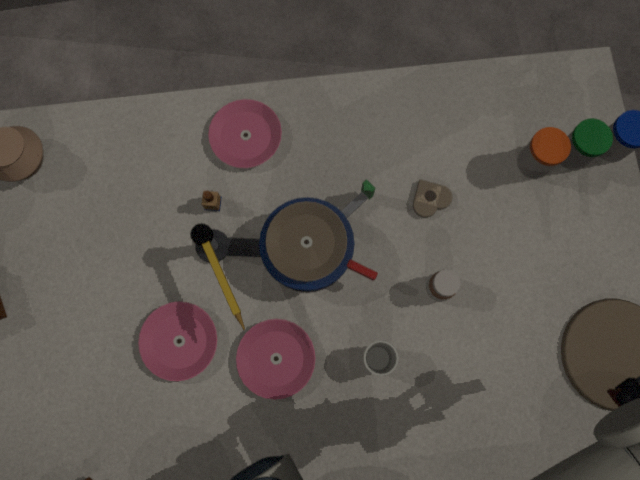

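View pics/scene1.png

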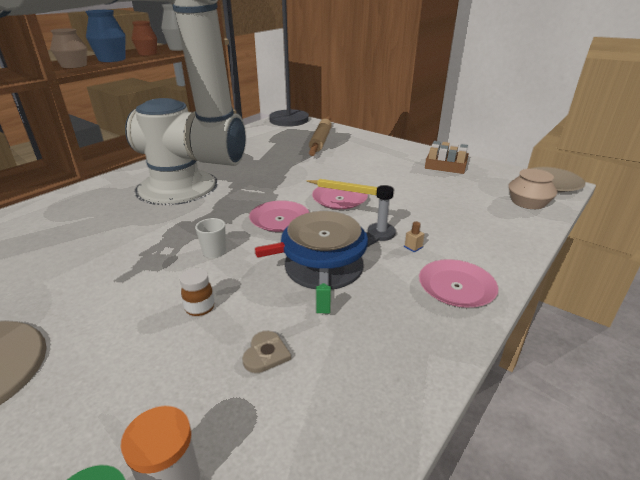

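Candidates in the top picture:
- **Red arm tip:** (376,276).
- **Green clip nose:** (362,190). The green jar at (592,137) is not it.
- **Real plate:** clay-coloured, on the blue wheel at (306,242). The pink dishes at (245,134), (178,341) and (276,358) are look-alikes, and the clay disc at (620,352) is not the plate.
- **Guide arm:** hub (202,234), brass tip (243,328).

The scene view agrees. I'll check this with a close crop and get the wrist camera's offset.

```bash
cat > b.py <<'E'
from h import *
from scipy.spatial.transform import Rotation as R
np.set_printoptions(precision=3,suppress=True)
c=camera_info('wrist');E=np.array(c['extrinsics']);s=sensors.sense()
T=R.from_euler('xyz',s['eef_rot'],degrees=True).as_matrix()
o=-E[:3,:3].T@E[:3,3];print('cam in tool',T.T@(o-s['tool_pos']),'\n',(T.T@E[:3,:3].T),c['fx'])
im=cv2.imread('pics/top1.png');cv2.imwrite('pics/crop.png',cv2.resize(im[150:350,170:420],(750,600),interpolation=cv2.INTER_CUBIC))
hsv=cv2.cvtColor(im,cv2.COLOR_BGR2HSV)
m=cv2.inRange(hsv,(105,120,40),(125,255,255));m[:190]=0;m[300:]=0;m[:,:240]=0;m[:,370:]=0
pts=cv2.findNonZero(m);h=cv2.convexHull(pts);e=cv2.fitEllipse(h);print('blue',e,world('top',e[0],.075))
E
python3 b.py
```

```text
cam in tool [ 0.069 -0.001  0.02 ] 
 [[ 0.    -0.968 -0.252]
 [ 1.     0.     0.   ]
 [-0.    -0.252  0.968]] 429.41417273199005
blue ((305.8203430175781, 243.97386169433594), (91.50104522705078, 92.36808013916016), 84.56510925292969) [ 0.57  -0.045  0.075]
```

View pics/crop.png

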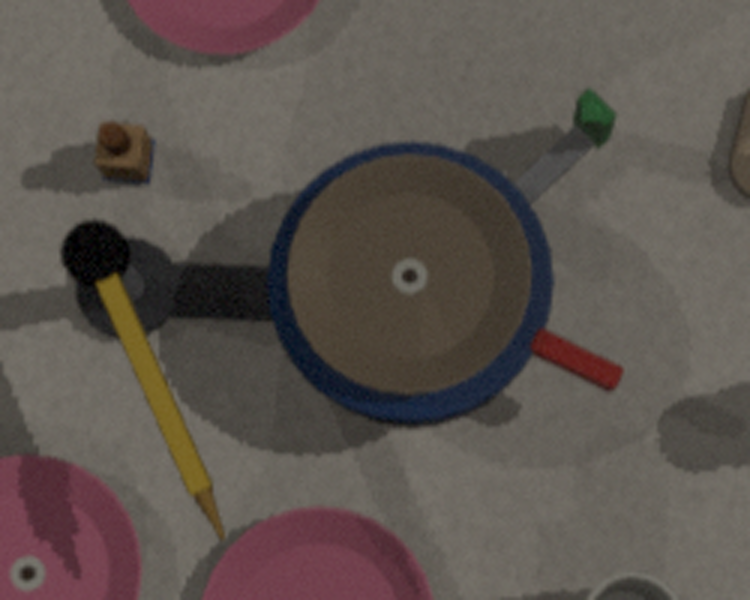

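The crop confirms the choice: real red arm tip at crop (620,378), clip at (594,117), plate mark at (409,276), guide hub at (95,252) and brass tip at (223,537). I'll go above the push start with the fingers closing on the way.

Emit:
drive_tool --increments '[[[20,-15,0],0.05],[[50,-37,0],0.14],[[84,-63,0],0.24],[[117,-87,0],0.34],[[150,-112,0],0.44],[[184,-137,0],0.54],[[217,-162,0],0.64],[[250,-187,0],0.74],[[284,-212,0],0.84],[[317,-236,0],0.94],[[350,-261,0],1.02],[[374,-278,0],1.047]]' --grip -1 --newtons 10

```text
clock: 2.2
tool_pos: [0.479, -0.1183, 0.405]
eef_rot: [-179.9, -0.0, -33.6]
wrist_force: [-0.3, -1.0, -0.6]
opening: 0.0113
finger_force: 0.0
```

Emit:
drive_tool --increments '[[[0,0,0],0],[[0,0,0],0],[[0,0,0],0]]'

```text
clock: 2.45
tool_pos: [0.4782, -0.1215, 0.4046]
eef_rot: [180.0, -0.0, -33.4]
wrist_force: [-0.3, -0.5, -0.7]
opening: 0.0002
finger_force: 0.0
```

```bash
cat > c.py <<'E'
from h import *
import sys
np.set_printoptions(precision=4,suppress=True)
def look(tag,cams=('wrist','top'),names=('wheel_centre','plate','red_tip','clip_tip','guide_pivot','guide_tip')):
    for cam in cams:
        im,d=get_image(cam); cv2.imwrite(f'pics/{cam}{tag}.png',im[:,:,::-1])
        for n in names:
            for r in pinpoint(n,cam)[:2]:
                if r['confidence']>.3: print(cam,n,round(r['confidence'],2),np.round(r['position'],1),world(cam,r['position'],Z[n]))
    s=sensors.sense();print(s['clock'],np.round(s['tool_pos'],4),s['eef_rot'],s['opening'],s['wrist_force'],np.round(s['q'],1))
if __name__=='__main__': look(sys.argv[1])
E
python3 c.py 2
```

```text
wrist plate 0.8 [ 88.6 414.8] [0.4453 0.1455 0.075 ]
wrist plate 0.64 [162.  169.5] [ 0.5736 -0.0479  0.075 ]
wrist red_tip 0.58 [359.7 163.2] [ 0.4965 -0.1698  0.067 ]
wrist guide_tip 0.58 [143.5 429.2] [0.422  0.0814 0.11  ]
top plate 0.83 [246.1 138.1] [0.793  0.0482 0.075 ]
top plate 0.76 [179.4 340.5] [0.4182 0.2027 0.075 ]
top red_tip 0.53 [244.4 331.1] [0.4223 0.0847 0.067 ]
top guide_pivot 0.77 [203.5 233.4] [0.6037 0.1381 0.11  ]
top guide_tip 0.91 [243.5 330.9] [0.4198 0.0809 0.11  ]
3.15 [ 0.4784 -0.1212  0.4046] [-179.9995    0.0011  -33.4767] 0.00029556706852802874 [ 0.7241 -0.09    0.7416] [-18.2 -11.2  86.4   0.  104.8 105.3]
```

View pics/wrist2.png

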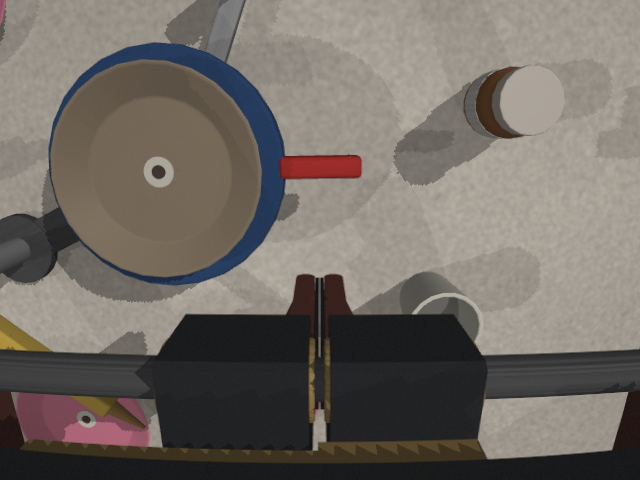

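The wrist view shows the wheel mark at (158,172), the red arm running out to (361,167) and the closed fingers lower centre, on the clockwise side of the arm. I'll descend beside it and compute the sweep.

Emit:
drive_tool --increments '[[[0,0,12],0],[[0,0,35],0],[[0,0,62],0],[[0,0,90],0],[[0,0,117],0],[[0,0,142],0],[[0,0,161],0],[[0,0,170],0],[[0,0,172],0],[[0,0,172],0]]'

```text
clock: 3.98
tool_pos: [0.4783, -0.1211, 0.2322]
eef_rot: [180.0, 0.1, -33.5]
wrist_force: [0.1, 0.4, 0.5]
opening: 0.0005
finger_force: 0.0
```

```bash
cat > sw.py <<'E'
from h import *
def sweep(C,r,d,sgn,phis,flip=0):
    s=sensors.sense();p=np.array(s['tool_pos'][:2]);y=np.radians(s['eef_rot'][2])
    print(s['clock'],np.round(s['tool_pos'],4),round(s['eef_rot'][2],2))
    X=np.array([np.cos(y),np.sin(y)]);Y=np.array([np.sin(y),-np.cos(y)])
    for f in phis:
        a=np.radians(f);q=C+r*np.array([np.cos(a),np.sin(a)])-d*np.array([-np.sin(a),np.cos(a)])
        w=(f+90+flip-np.degrees(y)+180)%360-180
        print([[round(1e3*(q-p)@X,1),round(1e3*(q-p)@Y,1),0],round(-np.radians(w),3)],end=', ')
    print()
E
python3 - <<'E'
from sw import *
print(world('wrist',(158,172),.08),world('wrist',(361,167),.07),world('top',(306,243),.08))
C=np.array([.5715,-.046])
sweep(C,.115,.018,1,np.linspace(-123.5,-62,13))
E
```

```text
[ 0.55200692 -0.10897066  0.08      ] [ 0.51696288 -0.16257847  0.07      ] [ 0.57089119 -0.04548283  0.08      ]
3.9833 [ 0.4783 -0.1211  0.2322] -33.47
[[np.float64(18.3), np.float64(1.0), 0], np.float64(0.001)], [[np.float64(28.6), np.float64(2.1), 0], np.float64(-0.089)], [[np.float64(39.0), np.float64(2.4), 0], np.float64(-0.178)], [[np.float64(49.4), np.float64(1.6), 0], np.float64(-0.268)], [[np.float64(59.7), np.float64(0.0), 0], np.float64(-0.357)], [[np.float64(69.8), np.float64(-2.5), 0], np.float64(-0.447)], [[np.float64(79.6), np.float64(-6.0), 0], np.float64(-0.536)], [[np.float64(89.1), np.float64(-10.3), 0], np.float64(-0.626)], [[np.float64(98.1), np.float64(-15.4), 0], np.float64(-0.715)], [[np.float64(106.7), np.float64(-21.3), 0], np.float64(-0.804)], [[np.float64(114.7), np.float64(-28.0), 0], np.float64(-0.894)], [[np.float64(122.1), np.float64(-35.3), 0], np.float64(-0.983)], [[np.float64(128.8), np.float64(-43.3), 0], np.float64(-1.073)],
```

Emit:
drive_tool --increments '[[[7,0,0],0],[[14,1,0],0],[[18,1,0],0],[[23,1.5,0],-0.045],[[29,2,0],-0.089],[[34,2,0],-0.134],[[39,2,0],-0.178],[[44,2,0],-0.223],[[49,2,0],-0.268],[[55,1,0],-0.312],[[60,0,0],-0.357],[[60,0,0],-0.357]]'

```text
clock: 4.98
tool_pos: [0.5294, -0.1549, 0.2334]
eef_rot: [180.0, -0.1, -12.9]
wrist_force: [-0.1, 0.3, -0.6]
opening: 0.0006
finger_force: 0.0
```

```bash
python3 - <<'E'
from sw import *
print(sensors.sense()['wrist_force'])
sweep(np.array([.5715,-.046]),.115,.018,1,np.linspace(-100,-60,9))
from c import look
look('3',('top','scene'),('red_tip','clip_tip','plate'))
E
```

```text
[-0.11661594  0.30332646 -0.61061722]
4.9833 [ 0.5294 -0.1549  0.2334] -12.95
[[np.float64(4.5), np.float64(0.2), 0], np.float64(-0.051)], [[np.float64(14.7), np.float64(0.8), 0], np.float64(-0.139)], [[np.float64(24.8), np.float64(0.5), 0], np.float64(-0.226)], [[np.float64(34.9), np.float64(-0.6), 0], np.float64(-0.313)], [[np.float64(44.8), np.float64(-2.7), 0], np.float64(-0.401)], [[np.float64(54.6), np.float64(-5.5), 0], np.float64(-0.488)], [[np.float64(64.0), np.float64(-9.3), 0], np.float64(-0.575)], [[np.float64(73.1), np.float64(-13.8), 0], np.float64(-0.662)], [[np.float64(81.8), np.float64(-19.1), 0], np.float64(-0.75)], 
top plate 0.93 [277.6 357.4] [0.368  0.0283 0.075 ]
top plate 0.79 [244.8 135. ] [0.7997 0.0501 0.075 ]
scene red_tip 0.94 [262.2 266.5] [ 0.5405 -0.1943  0.067 ]
scene clip_tip 0.79 [323.6 285.9] [ 0.6673 -0.169   0.067 ]
scene plate 0.79 [325.1 238. ] [ 0.5814 -0.0519  0.075 ]
scene plate 0.78 [338.7 196.1] [0.4941 0.1165 0.075 ]
5.3833 [ 0.5284 -0.1542  0.2327] [179.9995  -0.0113 -13.0401] 0.0004685506642046 [ 0.209  -0.3008 -0.6979] [-19.8  -0.4  93.8   0.   86.6  83.2]
```

The arm is following (about -102° now). Continuing, stopping about 7° short.

Emit:
drive_tool --increments '[[[5,0,0],-0.05],[[10,0.5,0],-0.095],[[15,1,0],-0.139],[[20,1,0],-0.183],[[25,0.5,0],-0.226],[[30,0,0],-0.27],[[35,-0.5,0],-0.313],[[45,-2.5,0],-0.401],[[55,-5.5,0],-0.488],[[64,-9,0],-0.575],[[73,-14,0],-0.662],[[73,-14,0],-0.662]]'

```text
clock: 6.38
tool_pos: [0.6036, -0.1568, 0.2325]
eef_rot: [180.0, -0.0, 25.1]
wrist_force: [0.5, 0.6, 0.3]
opening: 0.0003
finger_force: 0.0
```

```bash
python3 - <<'E'
from sw import *
from c import look
look('4',('wrist','scene'),('red_tip','clip_tip','wheel_centre'))
E
```

```text
wrist red_tip 0.98 [408.6 261.3] [ 0.6359 -0.1762  0.067 ]
wrist clip_tip 0.88 [421.1 184.3] [ 0.662  -0.1673  0.067 ]
scene red_tip 0.65 [305.7 283.3] [ 0.6375 -0.1829  0.067 ]
scene clip_tip 0.72 [325.4 287.6] [ 0.6727 -0.1708  0.067 ]
6.7833 [ 0.6025 -0.1571  0.2328] [179.9966  -0.0063  24.8585] 0.00017826371576160104 [ 0.5527 -0.6167  0.1045] [-17.7  10.6  82.1   0.   87.3  47.4]
```

View pics/wrist4.png

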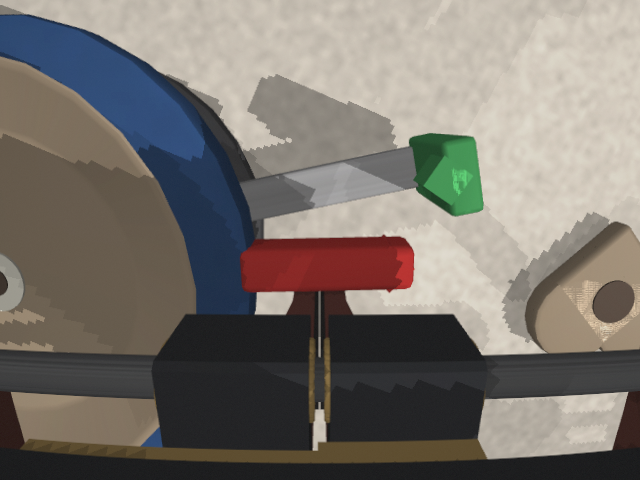

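The wrist view shows the red arm tip at (412,264) and the clip nose at (415,180), about 10° still to go. Moving 8.5° more.

```bash
python3 - <<'E'
from sw import *
sweep(np.array([.5715,-.046]),.1135,.0214,1,[-64,-61.5,-59,-57,-55,-53.3])
E
```

```text
6.7833 [ 0.6025 -0.1571  0.2328] 24.86
[[np.float64(-0.5), np.float64(0.1), 0], np.float64(-0.02)], [[np.float64(4.5), np.float64(0.8), 0], np.float64(-0.064)], [[np.float64(9.5), np.float64(1.3), 0], np.float64(-0.107)], [[np.float64(13.5), np.float64(1.6), 0], np.float64(-0.142)], [[np.float64(17.5), np.float64(1.7), 0], np.float64(-0.177)], [[np.float64(21.0), np.float64(1.6), 0], np.float64(-0.207)],
```

Emit:
drive_tool --increments '[[[2,0.5,0],-0.04],[[4.5,1,0],-0.064],[[7,1,0],-0.085],[[9.5,1.3,0],-0.107],[[11.5,1.5,0],-0.125],[[13.5,1.6,0],-0.142],[[15.5,1.7,0],-0.16],[[17.5,1.7,0],-0.177],[[17.5,1.7,0],-0.177],[[17.5,1.7,0],-0.177]]'

```text
clock: 7.62
tool_pos: [0.6195, -0.151, 0.2324]
eef_rot: [-180.0, -0.0, 35.1]
wrist_force: [0.4, 0.3, -0.5]
opening: 0.0006
finger_force: 0.0
```

```bash
cat > al.py <<'E'
from c import *
from sw import sweep
C=np.array([.5715,-.046])
def run(tag):
    look(tag,('wrist',),('red_tip','clip_tip'))
    im=cv2.imread(f'pics/wrist{tag}.png');hsv=cv2.cvtColor(im,cv2.COLOR_BGR2HSV)
    m=cv2.inRange(hsv,(0,150,60),(6,255,255))|cv2.inRange(hsv,(174,150,60),(180,255,255))
    n,l,st,ce=cv2.connectedComponentsWithStats(m);k=1+np.argmax(st[1:,4]);print('red',st[k],ce[k])
    m=cv2.inRange(hsv,(50,100,40),(85,255,255));n,l,st,ce=cv2.connectedComponentsWithStats(m);k=1+np.argmax(st[1:,4]);print('green',st[k],ce[k])
    for n in('red_tip','clip_tip'):
        r=pinpoint(n,'wrist')
        if r: v=world('wrist',r[0]['position'],.067)[:2]-C;print(n,np.degrees(np.arctan2(v[1],v[0])),np.hypot(*v))
if __name__=='__main__': run(sys.argv[1])
E
python3 al.py 5
```

```text
wrist red_tip 0.62 [409.4 267.7] [ 0.654  -0.1658  0.067 ]
wrist clip_tip 0.92 [431.3 246.7] [ 0.6646 -0.1674  0.067 ]
7.7667 [ 0.6193 -0.1511  0.2325] [-179.9832   -0.003    35.0506] 0.00056395280015055 [-0.3715  0.3825  0.5312] [-16.8  12.8  79.6   0.   87.6  38.2]
red [ 243  241  173   57 8721] [328.8869 268.4791]
green [ 419  191   67   94 4760] [453.1258 236.7261]
red_tip -55.50029472293623 0.14549522278338253
clip_tip -52.553908736871016 0.15309374069607637
```

View pics/wrist5.png

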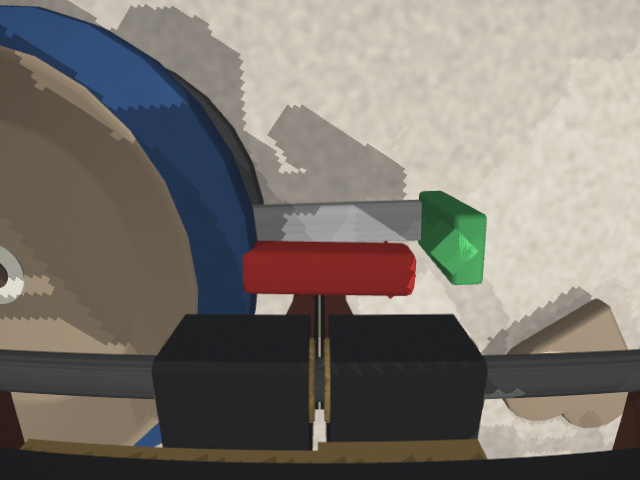

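The red arm (tip at (414,268)) is now just short of the clip, whose nose is near (422,246). I'll measure the strip's bearing as well and zoom after the next small push.

```bash
python3 - <<'E'
from al import *
for p in [(260,222),(337,221),(415,220)]:
    w=world('wrist',p,.024);v=w[:2]-C;print(w,np.degrees(np.arctan2(v[1],v[0])),np.hypot(*v))
sweep(C,.1135,.0214,1,[-55,-54,-53,-52])
# check: top face + side corner projections for the arm at some bearings
for f in(-56,-55,-54):
    a=np.radians(f);u=np.array([np.cos(a),np.sin(a)]);t=np.array([-u[1],u[0]])
    print(f,[proj('wrist',[*(C+.145*u+o*t),z])[0].round(0) for o,z in((.008,.076),(-.008,.076),(.008,.058))])
for f in(-54,-53,-52):
    a=np.radians(f);u=np.array([np.cos(a),np.sin(a)]);t=np.array([-u[1],u[0]])
    print(f,[proj('wrist',[*(C+r*u+o*t),z])[0].round(0) for r,o,z in((.158,.013,.072),(.158,-.013,.072),(.17,.013,.072),(.17,-.013,.072),(.158,.013,.024),(.15,0,.067))])
E
```

```text
[ 0.6258 -0.1135  0.024 ] -51.15529458892811 0.08660825218378228
[ 0.6461 -0.1416  0.024 ] -52.025176186377685 0.12129561023367116
[ 0.6668 -0.1702  0.024 ] -52.49871579233958 0.15657338657257255
7.8667 [ 0.6193 -0.1512  0.2325] 35.05
[[np.float64(-0.2), np.float64(-0.1), 0], np.float64(0.001)], [[np.float64(1.8), np.float64(0.3), 0], np.float64(-0.017)], [[np.float64(3.7), np.float64(0.6), 0], np.float64(-0.034)], [[np.float64(5.7), np.float64(0.9), 0], np.float64(-0.051)], 
-56 [array([415., 257.]), array([411., 301.]), array([404., 243.])]
-55 [array([415., 250.]), array([412., 295.]), array([404., 236.])]
-54 [array([415., 243.]), array([413., 288.]), array([404., 230.])]
-54 [array([451., 225.]), array([446., 296.]), array([485., 224.]), array([479., 295.]), array([419., 201.]), array([422., 257.])]
-53 [array([450., 217.]), array([447., 289.]), array([485., 216.]), array([480., 287.]), array([419., 194.]), array([423., 250.])]
-52 [array([450., 209.]), array([448., 281.]), array([485., 207.]), array([481., 279.]), array([418., 188.]), array([423., 243.])]
```

Projecting the model onto the picture gives the clip at about -52.6° and the arm at about -55.1°, so 2.5° remain, or 5 mm at the finger.

Emit:
drive_tool --increments '[[[1,0.2,0],-0.009],[[2,0.3,0],-0.017],[[3,0.5,0],-0.026],[[4,0.6,0],-0.034],[[4.4,0.7,0],-0.039],[[4.4,0.7,0],-0.039],[[4.4,0.7,0],-0.039],[[4.4,0.7,0],-0.039]]'

```text
clock: 8.53
tool_pos: [0.6234, -0.1493, 0.2326]
eef_rot: [180.0, -0.0, 37.3]
wrist_force: [-0.2, -1.0, 0.4]
opening: 0.0002
finger_force: 0.2
```

```bash
python3 al.py 6; python3 - <<'E'
from al import *
im=cv2.imread('pics/wrist6.png')
cv2.imwrite('pics/crop6.png',cv2.resize(im[170:320,330:530],(800,600),interpolation=cv2.INTER_CUBIC))
for f in(-54,-53,-52):
    a=np.radians(f);u=np.array([np.cos(a),np.sin(a)]);t=np.array([-u[1],u[0]])
    print(f,[((proj('wrist',[*(C+r*u+o*t),z])[0]-(330,170))*4).round(0) for r,o,z in((.145,.008,.076),(.145,-.008,.076),(.145,0,.076),(.158,.013,.072),(.158,-.013,.072),(.17,.013,.072),(.17,-.013,.072),(.158,.013,.024),(.15,0,.072))])
E
```

```text
wrist red_tip 0.63 [412.2 269.2] [ 0.6588 -0.1639  0.067 ]
wrist clip_tip 0.77 [426.3 264.9] [ 0.6631 -0.167   0.067 ]
8.6833 [ 0.6234 -0.1492  0.2327] [179.9964  -0.0124  37.2885] 0.0002698411879898348 [-0.1359 -0.2512  0.1267] [-16.5  13.3  79.    0.   87.6  36.2]
red [ 242  241  173   58 8704] [328.6444 268.9514]
green [ 417  205   69   95 4746] [451.5474 251.6464]
red_tip -53.50451188033108 0.14669601942315408
clip_tip -52.87087496019678 0.15171447258858003
-54 [array([338., 355.]), array([322., 532.]), array([330., 445.]), array([482., 288.]), array([451., 567.]), array([617., 291.]), array([581., 568.]), array([356., 176.]), array([377., 430.])]
-53 [array([338., 326.]), array([326., 504.]), array([332., 417.]), array([482., 257.]), array([457., 539.]), array([618., 258.]), array([587., 538.]), array([356., 152.]), array([379., 401.])]
-52 [array([338., 297.]), array([329., 477.]), array([334., 388.]), array([482., 226.]), array([462., 510.]), array([619., 224.]), array([593., 507.]), array([355., 128.]), array([381., 373.])]
```

View pics/crop6.png

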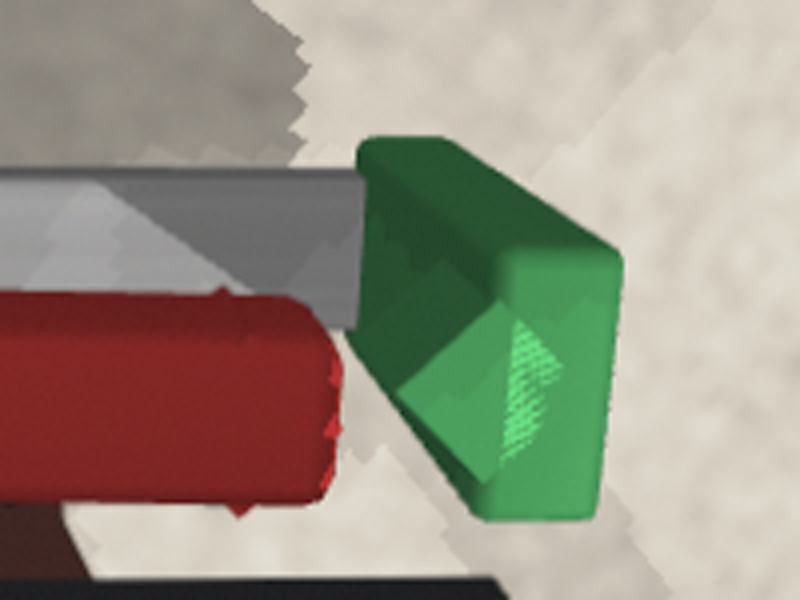

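The zoom shows the nose apex at crop (397,392) and the arm tip mid-width at about (335,418): about 0.4° short. One last nudge, then back off and rise.

Emit:
drive_tool --increments '[[[0.5,0,0],-0.004],[[0.9,0.1,0],-0.007],[[0.9,0.1,0],-0.007],[[0.9,0.1,0],-0.007],[[0.9,0.1,0],-0.007],[[-5,0,0],0],[[-15,0,0],0],[[-25,0,0],0],[[-30,0,0],0],[[-30,0,0],0]]'

```text
clock: 9.62
tool_pos: [0.5984, -0.1685, 0.2328]
eef_rot: [180.0, 0.0, 37.2]
wrist_force: [-1.1, -0.2, 0.4]
opening: 0.0008
finger_force: 0.0
```

Emit:
drive_tool --increments '[[[0,0,-10],0],[[0,0,-30],0],[[0,0,-60],0],[[0,0,-90],0],[[0,0,-115],0],[[0,0,-130],0],[[0,0,-135],0],[[0,0,-135],0],[[0,0,-135],0]]'

```text
clock: 10.37
tool_pos: [0.5995, -0.1673, 0.367]
eef_rot: [-180.0, 0.0, 37.3]
wrist_force: [-0.1, -0.9, -0.1]
opening: 0.0007
finger_force: 0.0
```

```bash
python3 al.py 7; python3 - <<'E'
from al import *
from sw import sweep
im=cv2.imread('pics/wrist7.png');n=proj('wrist',[C[0]+.15*np.cos(np.radians(-53)),C[1]+.15*np.sin(np.radians(-53)),.07])[0];print(n)
print(np.round([world('wrist',proj('wrist',[*C,.08])[0],.08)],3), proj('wrist',[*C,.08]))
P=np.array([.6042,.1412])
print('guide');sweep(P,.095,.045,1,[-161.6],180)
E
```

```text
wrist red_tip 0.7 [369.9 155.8] [ 0.6582 -0.1621  0.067 ]
wrist clip_tip 0.55 [383.  154.4] [ 0.664  -0.1682  0.067 ]
10.5167 [ 0.5994 -0.1674  0.3655] [-179.8436    0.1032   37.2925] 0.0008485486820741328 [-0.4081 -0.1113  0.1127] [-18.7   8.5  70.9   0.  100.8  34. ]
red [ 278  142   94   27 2314] [324.8202 155.1508]
green [ 378  134   33   41 1097] [395.773 153.155]
red_tip -53.25183600618747 0.14501653067350687
clip_tip -52.85243098937746 0.15361358285169985
[377.9966 155.279 ]
[[ 0.572 -0.046  0.08 ]] [[138.877  156.4261]]
guide
10.6167 [ 0.5994 -0.1674  0.366 ] 37.29
[[np.float64(115.4), np.float64(-316.0), 0], np.float64(-1.241)],
```

Arm and clip agree within about 0.4°. Now over to the guide arm, on its robot side.

Emit:
drive_tool --increments '[[[5,-14,0],-0.05],[[14,-38,0],-0.15],[[25,-68,0],-0.27],[[36,-100,0],-0.39],[[48,-132,0],-0.51],[[60,-164,0],-0.63],[[71,-196,0],-0.75],[[83,-228,0],-0.87],[[94,-258,0],-0.99],[[105,-287,0],-1.11],[[112,-307,0],-1.2],[[115,-316,0],-1.241]]'

```text
clock: 11.62
tool_pos: [0.4985, 0.156, 0.3671]
eef_rot: [-180.0, -0.1, 108.8]
wrist_force: [-0.4, 1.1, -0.5]
opening: 0.0001
finger_force: 0.0
```

Emit:
drive_tool --increments '[[[0,0,0],0],[[0,0,0],0],[[0,0,0],0]]'

```text
clock: 11.87
tool_pos: [0.4999, 0.1526, 0.3674]
eef_rot: [-180.0, 0.0, 108.2]
wrist_force: [-0.6, -0.7, -0.9]
opening: 0.0005
finger_force: 0.0
```

```bash
python3 - <<'E'
from al import *
look('8',('wrist',),('guide_pivot','guide_tip'))
look('8',('top',),('guide_pivot','guide_tip'))
P=np.array([.6042,.1412])
sweep(P,.095,.020,1,np.r_[-161.6,np.linspace(-160,-105,12)],180)
E
```

```text
wrist guide_pivot 0.76 [468.2 315.9] [0.6003 0.1405 0.11  ]
wrist guide_tip 0.7 [163.3 320.2] [0.4237 0.0793 0.11  ]
12.0167 [0.5    0.1525 0.3675] [-179.9852    0.0129  108.2342] 0.00017208066976407343 [1.4746 0.2114 0.0472] [ 13.2  -7.   86.3  -0.  100.6  -5. ]
top guide_pivot 0.88 [201.3 233.7] [0.6036 0.1422 0.11  ]
top guide_tip 0.87 [242.2 329.9] [0.4218 0.083  0.11  ]
top guide_tip 0.41 [364.5 192.8] [ 0.6466 -0.1634  0.11  ]
12.1667 [0.4998 0.1529 0.3676] [-179.9961    0.0055  108.3019] 0.0001594345952427247 [-0.0249  0.0678 -1.1067] [ 13.3  -7.   86.3  -0.  100.6  -5. ]
12.1667 [0.4998 0.1529 0.3676] 108.3
[[np.float64(-24.1), np.float64(0.4), 0], np.float64(-0.002)], [[np.float64(-26.8), np.float64(-0.1), 0], np.float64(-0.03)], [[np.float64(-35.1), np.float64(-1.2), 0], np.float64(-0.117)], [[np.float64(-43.6), np.float64(-1.6), 0], np.float64(-0.204)], [[np.float64(-52.1), np.float64(-1.3), 0], np.float64(-0.291)], [[np.float64(-60.5), np.float64(-0.2), 0], np.float64(-0.379)], [[np.float64(-68.7), np.float64(1.6), 0], np.float64(-0.466)], [[np.float64(-76.8), np.float64(4.1), 0], np.float64(-0.553)], [[np.float64(-84.7), np.float64(7.3), 0], np.float64(-0.641)], [[np.float64(-92.2), np.float64(11.2), 0], np.float64(-0.728)], [[np.float64(-99.3), np.float64(15.7), 0], np.float64(-0.815)], [[np.float64(-106.1), np.float64(20.9), 0], np.float64(-0.902)], [[np.float64(-112.3), np.float64(26.6), 0], np.float64(-0.99)],
```

View pics/wrist8.png

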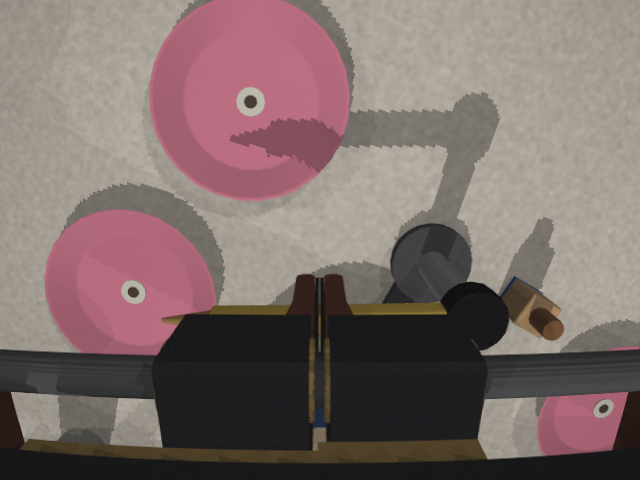

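The wrist view shows the yellow bar along row 308 from the brass tip (165,320) to the hub (473,315), with the fingers standing on its robot side. Descend to 104 mm at the fingertips, then sweep.

Emit:
drive_tool --increments '[[[0,0,8],0],[[0,0,24],0],[[0,0,44],0],[[0,0,62],0],[[0,0,75],0],[[0,0,80.5],0],[[0,0,80.5],0],[[0,0,80.5],0]]'

```text
clock: 12.83
tool_pos: [0.4996, 0.1536, 0.2875]
eef_rot: [180.0, -0.0, 108.4]
wrist_force: [0.3, -0.4, -0.1]
opening: 0.0006
finger_force: 0.0
```

Emit:
drive_tool --increments '[[[-7,0,0],0],[[-15,0,0],0],[[-20,0,0],0],[[-24,0,0],0],[[-27,0,0],-0.03],[[-31,-0.6,0],-0.073],[[-35,-1.2,0],-0.117],[[-39,-1.4,0],-0.16],[[-43.6,-1.6,0],-0.204],[[-48,-1.5,0],-0.248],[[-52,-1.3,0],-0.291],[[-52,-1.3,0],-0.291]]'

```text
clock: 13.83
tool_pos: [0.515, 0.1031, 0.2875]
eef_rot: [180.0, 0.0, 125.1]
wrist_force: [-0.2, -0.6, 0.2]
opening: 0.0006
finger_force: 0.0
```

```bash
python3 - <<'E'
from al import *
look('9',('top','wrist'),('guide_pivot','guide_tip'))
P=np.array([.6042,.1412])
sweep(P,.095,.020,1,np.linspace(-144,-107,10),180)
E
```

```text
top guide_tip 0.5 [268.  315.1] [0.4425 0.0353 0.11  ]
wrist guide_pivot 0.6 [537.3 345.4] [0.6014 0.1413 0.11  ]
wrist guide_tip 0.59 [ 87.3 344.9] [0.4457 0.0324 0.11  ]
14.1333 [0.5147 0.1039 0.2871] [-179.9967    0.001   125.0314] 0.0005253589739519977 [-0.883   0.1844  0.8852] [  7.7  -5.9  93.5  -0.   92.4 -27.3]
14.1333 [0.5147 0.1039 0.2871] 125.03
[[np.float64(-2.5), np.float64(-0.6), 0], np.float64(-0.017)], [[np.float64(-9.3), np.float64(-1.7), 0], np.float64(-0.089)], [[np.float64(-16.3), np.float64(-2.3), 0], np.float64(-0.16)], [[np.float64(-23.3), np.float64(-2.3), 0], np.float64(-0.232)], [[np.float64(-30.2), np.float64(-1.9), 0], np.float64(-0.304)], [[np.float64(-37.1), np.float64(-1.0), 0], np.float64(-0.376)], [[np.float64(-43.9), np.float64(0.4), 0], np.float64(-0.447)], [[np.float64(-50.6), np.float64(2.3), 0], np.float64(-0.519)], [[np.float64(-57.2), np.float64(4.7), 0], np.float64(-0.591)], [[np.float64(-63.5), np.float64(7.5), 0], np.float64(-0.663)],
```

The guide follows (about -146° now, target -100°). Continuing to about -107°.

Emit:
drive_tool --increments '[[[-2.5,-0.6,0],-0.017],[[-9,-1.7,0],-0.089],[[-16,-2.3,0],-0.16],[[-23,-2.3,0],-0.232],[[-30,-1.9,0],-0.304],[[-37,-1,0],-0.376],[[-44,0.4,0],-0.447],[[-50.5,2.3,0],-0.519],[[-57,4.7,0],-0.591],[[-63.5,7.5,0],-0.663],[[-63.5,7.5,0],-0.663],[[-63.5,7.5,0],-0.663]]'

```text
clock: 15.13
tool_pos: [0.5574, 0.0561, 0.2869]
eef_rot: [-180.0, -0.0, 162.9]
wrist_force: [-0.4, -0.2, 0.6]
opening: 0.0004
finger_force: 0.0
```

```bash
cat > g.py <<'E'
from al import *
def run(tag):
    look(tag,('top','wrist'),('guide_pivot','guide_tip','wheel_centre'))
    for c in('top','wrist'):
        im=cv2.imread(f'pics/{c}{tag}.png');p=proj(c,[*C,.085])[0];q=proj(c,[*C,.11])[0];print(c,'C at .085',p,'at .11',q)
        x,y=int(p[0]),int(p[1]);w=14 if c=='top' else 45
        if w<x<640-w and w<y<480-w:
            s=im[y-w:y+w,x-w:x+w].astype(int);m=((s.min(2)>110)&(s.max(2)-s.min(2)<30)).astype(np.uint8)
            a=np.argwhere(m);print('white ring',len(a),a.mean(0)[::-1]+(x-w,y-w) if len(a) else None)
        hsv=cv2.cvtColor(im,cv2.COLOR_BGR2HSV);m=cv2.inRange(hsv,(20,150,60),(32,255,255))
        n,l,st,ce=cv2.connectedComponentsWithStats(m);k=1+np.argmax(st[1:,4]);print('yellow',st[k],ce[k])
    s=sensors.sense();
    P=np.array([.6042,.1412]);sweep(P,.095,.020,1,np.linspace(-107,-98,10),180)
if __name__=='__main__': run(sys.argv[1])
E
python3 g.py 10
```

```text
top guide_pivot 0.73 [201.3 234.7] [0.6017 0.1423 0.11  ]
top guide_pivot 0.39 [440.7 283.7] [ 0.463  -0.2777  0.11  ]
top guide_tip 0.61 [300.7 254.9] [ 0.5439 -0.0338  0.11  ]
top wheel_centre 0.55 [361.9 189.6] [ 0.6635 -0.163   0.075 ]
wrist guide_pivot 0.59 [544.2 340.2] [0.6014 0.1426 0.11  ]
wrist guide_tip 0.58 [ 92.3 350.1] [ 0.5502 -0.0415  0.11  ]
15.5333 [0.5572 0.0563 0.2872] [179.9979   0.0101 163.0422] 0.00041363976927558365 [ 0.1691  0.3268 -0.0502] [  2.3  -0.4  88.2  -0.   92.2 -70.8]
top C at .085 [306.1625 242.1063] at .11 [305.7643 239.3028]
white ring 0 None
yellow [273 243   5   8  30] [274.7333 245.9333]
wrist C at .085 [127.4942 364.0389] at .11 [104.4307 393.7802]
white ring 0 None
yellow [ 462  324   48   31 1039] [488.3619 338.334 ]
15.5333 [0.5572 0.0563 0.2872] 163.04
[[np.float64(-0.1), np.float64(-0.1), 0], np.float64(0.001)], [[np.float64(-1.8), np.float64(-0.4), 0], np.float64(-0.017)], [[np.float64(-3.5), np.float64(-0.7), 0], np.float64(-0.034)], [[np.float64(-5.1), np.float64(-1.0), 0], np.float64(-0.052)], [[np.float64(-6.8), np.float64(-1.2), 0], np.float64(-0.069)], [[np.float64(-8.5), np.float64(-1.5), 0], np.float64(-0.087)], [[np.float64(-10.2), np.float64(-1.7), 0], np.float64(-0.104)], [[np.float64(-11.9), np.float64(-1.8), 0], np.float64(-0.121)], [[np.float64(-13.5), np.float64(-1.9), 0], np.float64(-0.139)], [[np.float64(-15.2), np.float64(-2.1), 0], np.float64(-0.156)],
```

View pics/wrist10.png

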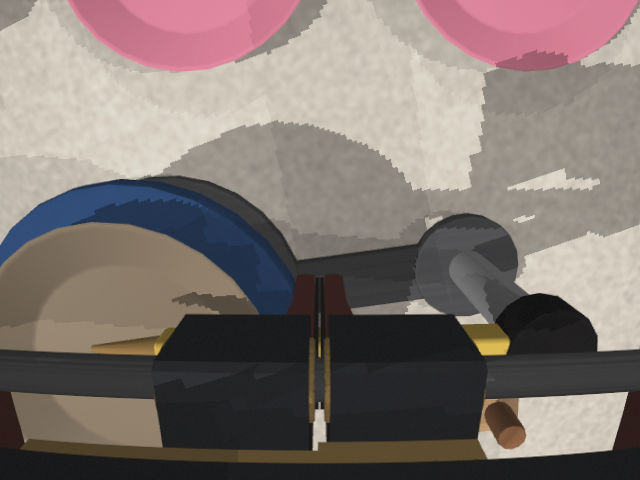

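The brass tip is at (92,348) over the plate but about 22 mm short, and the gripper hides the plate mark. Push 5° more, then back off and look freely.

Emit:
drive_tool --increments '[[[-1.8,-0.4,0],-0.017],[[-3.5,-0.7,0],-0.034],[[-5.1,-1,0],-0.052],[[-6.8,-1.2,0],-0.069],[[-8.5,-1.5,0],-0.087],[[-8.5,-1.5,0],-0.087],[[-8.5,-1.5,0],-0.087]]'

```text
clock: 16.12
tool_pos: [0.5652, 0.0521, 0.287]
eef_rot: [-180.0, 0.0, 168.0]
wrist_force: [0.5, 0.3, -0.4]
opening: 0.0005
finger_force: 0.0
```

Emit:
drive_tool --increments '[[[3,0,0],0],[[10,0,0],0],[[22,0,0],0],[[40,0,0],0],[[65,0,0],0],[[90,0,0],0],[[105,0,0],0],[[110,0,0],0],[[110,0,0],0],[[110,0,0],0]]'

```text
clock: 16.95
tool_pos: [0.4575, 0.075, 0.2875]
eef_rot: [180.0, 0.1, 168.0]
wrist_force: [0.9, -0.1, 0.4]
opening: 0.0005
finger_force: 0.0
```

```bash
python3 g.py 11
```

```text
top guide_pivot 0.92 [203.5 234.9] [0.6009 0.1383 0.11  ]
top guide_tip 0.92 [301.3 244.7] [ 0.5625 -0.0369  0.11  ]
17.35 [0.4577 0.075  0.2869] [-179.9903   -0.0276  168.0198] 0.0004462679793934898 [-0.343   0.436   0.3058] [  5.1 -15.7 102.1  -0.   93.6 -72.9]
top C at .085 [306.1625 242.1063] at .11 [305.7643 239.3028]
white ring 0 None
yellow [211 231  79  15 529] [251.0851 238.0718]
wrist C at .085 [150.8508 506.1447] at .11 [135.0213 543.6997]Traceback (most recent call last):
  File "g.py", line 14, in <module>
    if __name__=='__main__': run(sys.argv[1])
                             ~~~^^^^^^^^^^^^^
  File "g.py", line 11, in run
    n,l,st,ce=cv2.connectedComponentsWithStats(m);k=1+np.argmax(st[1:,4]);print('yellow',st[k],ce[k])
                                                      ~~~~~~~~~^^^^^^^^^^
    return _wrapfunc(a, 'argmax', axis=axis, out=out, **kwds)
    return bound(*args, **kwds)
ValueError: attempt to get argmax of an empty sequence
```

The top view puts the brass tip about 10 mm short. I'll rise and look straight down past the fingers.

Emit:
drive_tool --increments '[[[0,0,-15],0],[[0,0,-45],0],[[0,0,-80],0],[[-15,-5,-110],0],[[-45,-14,-120],0],[[-80,-25,-120],0],[[-115,-36,-120],0],[[-145,-46,-120],0],[[-165,-52,-120],0],[[-175,-55,-120],0],[[-175,-55,-120],0],[[-175,-55,-120],0]]'

```text
clock: 18.35
tool_pos: [0.6175, -0.0152, 0.4063]
eef_rot: [-180.0, -0.1, 168.0]
wrist_force: [-0.4, 0.7, 0.4]
opening: 0.0005
finger_force: 0.0
```

```bash
python3 g.py 12; python3 -c "
import cv2,numpy as np
from h import *
im=cv2.imread('pics/wrist12.png');p=proj('wrist',[.5715,-.046,.09])[0].astype(int);print(p)
x=int(np.clip(p[0]-120,0,400));y=int(np.clip(p[1]-90,0,300));print(x,y)
cv2.imwrite('pics/crop12.png',cv2.resize(im[y:y+180,x:x+240],(800,600),interpolation=cv2.INTER_CUBIC))"
```

```text
top guide_pivot 0.88 [202.9 232.9] [0.6047 0.1392 0.11  ]
top guide_pivot 0.68 [378.1 358. ] [ 0.3461 -0.1488  0.11  ]
top guide_tip 0.74 [304.6 245.8] [ 0.5598 -0.0426  0.11  ]
wrist guide_pivot 0.9 [541.9 162.9] [0.6017 0.1399 0.11  ]
18.75 [ 0.6168 -0.0146  0.4076] [179.9944   0.0413 168.0685] 0.0005613646991771583 [ 0.2406 -0.6529  0.3155] [ -4.5   7.9  67.3   0.  104.7 -82.6]
top C at .085 [306.1625 242.1063] at .11 [305.7643 239.3028]
white ring 0 None
yellow [227 233  63  13 469] [258.4009 238.8465]
wrist C at .085 [261.0883 170.372 ] at .11 [256.0409 174.3781]
white ring 494 [260.5547 175.1194]
yellow [ 302  152  223   23 4959] [411.2067 163.1428]
18.75 [ 0.6168 -0.0146  0.4076] 168.07
[[np.float64(72.8), np.float64(57.0), 0], np.float64(0.088)], [[np.float64(71.2), np.float64(56.5), 0], np.float64(0.071)], [[np.float64(69.6), np.float64(56.0), 0], np.float64(0.054)], [[np.float64(67.9), np.float64(55.6), 0], np.float64(0.036)], [[np.float64(66.3), np.float64(55.2), 0], np.float64(0.019)], [[np.float64(64.6), np.float64(54.9), 0], np.float64(0.001)], [[np.float64(63.0), np.float64(54.5), 0], np.float64(-0.016)], [[np.float64(61.3), np.float64(54.2), 0], np.float64(-0.034)], [[np.float64(59.6), np.float64(53.9), 0], np.float64(-0.051)], [[np.float64(57.9), np.float64(53.7), 0], np.float64(-0.069)], 
[260 171]
140 81
```

View pics/crop12.png

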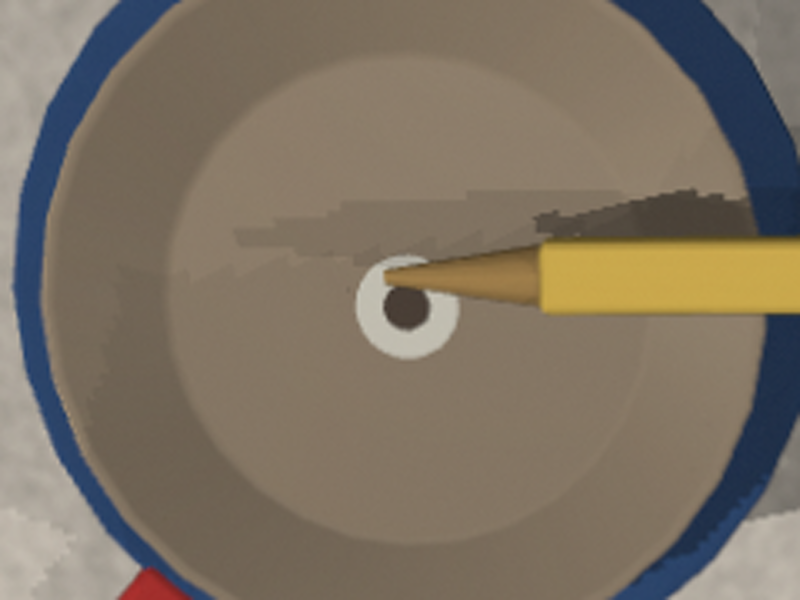

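The zoom shows the ring centre at crop (407,306), which is picture pixel (262.1,172.8). The brass tip is at (385,278), pixel (255.5,164.4), so the tip stands slightly short on the robot side. I'll compute the exact offset with depth.

```bash
python3 - <<'E'
from al import *
im,d=get_image('wrist')
dz=np.median(d[168:178,258:267]);m=world('wrist',(262.1,172.8),depth=dz);t=world('wrist',(255.5,164.4),.11)
print('mark',m,'tip',t,'depth tip',world('wrist',(258,164),depth=d[164,258]))
# hub: black disc top z .12
hsv=cv2.cvtColor(im,cv2.COLOR_RGB2HSV);k=(im.max(2)<30).astype(np.uint8);k[:, :480]=0;k[250:]=0;n,l,st,ce=cv2.connectedComponentsWithStats(k);i=1+np.argmax(st[1:,4]);hp=world('wrist',ce[i],.12);print('hub',st[i],hp)
for P in(np.array([.6042,.1412]),hp[:2]):
    a=t[:2]-P;b=m[:2]-P;print(np.hypot(*a),np.hypot(*b),np.degrees(np.arctan2(a[1],a[0])),np.degrees(np.arctan2(b[1],b[0])))
# red arm vs clip/mark
for n in('red_tip','clip_tip'):
    for r in pinpoint(n,'wrist')[:1]: print(n,r)
for q in (-80,-60,-53): pass
s=sensors.sense();print(np.round(s['tool_pos'],4),s['eef_rot'][2])
E
```

```text
mark [ 0.5735 -0.0461  0.0827] tip [ 0.5652 -0.0449  0.11  ] depth tip [ 0.5652 -0.043   0.1116]
hub [ 515  134   64   60 2950] [0.6007 0.1385 0.12  ]
0.19010771263479717 0.18981530146224407 -101.83201130174977 -99.30016540878374
0.1867491645379589 0.18658957509877797 -100.94864808764983 -98.37104539408554
red_tip {'position': [154.7, 302.8], 'confidence': 0.79}
clip_tip {'position': [153.5, 309.9], 'confidence': 0.85}
[ 0.617  -0.0148  0.4073] 168.04908946769928
```

Tip and mark both lie 190 mm from the pivot, which is consistent, with 2.5° (8.4 mm) left. Going back behind the bar and down.

Emit:
drive_tool --increments '[[[8,4,0],0],[[25,13,0],-0.01],[[48,25,0],-0.02],[[72,37,0],-0.03],[[93,48,0],-0.043],[[105,54,0],-0.043],[[105,54,0],-0.043],[[105,54,0],-0.043]]'

```text
clock: 19.57
tool_pos: [0.5251, 0.0601, 0.4076]
eef_rot: [180.0, 0.1, 170.6]
wrist_force: [0.5, -0.1, -0.3]
opening: 0.0005
finger_force: 0.0
```

Emit:
drive_tool --increments '[[[0,0,12],0],[[0,0,35],0],[[0,0,65],0],[[0,0,93],0],[[0,0,112],0],[[0,0,120],0],[[0,0,120],0],[[0,0,120],0]]'

```text
clock: 20.23
tool_pos: [0.526, 0.0592, 0.2871]
eef_rot: [-180.0, -0.0, 170.5]
wrist_force: [0.0, 0.0, -0.5]
opening: 0.0004
finger_force: 0.0
```

```bash
python3 - <<'E'
from al import *
P=[]
for _ in range(5):
    s=sensors.sense();P.append([*s['tool_pos'],s['eef_rot'][2]]);get_image('top')
P=np.array(P);print(P.round(4));m=P.mean(0);y=np.radians(m[3])
D=np.array([.5692,.0505])-m[:2];print(D@[np.cos(y),np.sin(y)],D@[np.sin(y),-np.cos(y)],m[3],s['wrist_force'])
E
```

```text
[[  0.526    0.0592   0.2871 170.4611]
 [  0.5262   0.0593   0.2883 170.4725]
 [  0.5262   0.0594   0.2889 170.4803]
 [  0.5262   0.0595   0.289  170.4879]
 [  0.5261   0.0595   0.289  170.4936]]
-0.04393590192901793 -0.0016504175766924776 170.479071117538 [ 0.2611 -0.2278  0.4096]
```

Emit:
drive_tool --increments '[[[-8,0,0],0],[[-20,-0.5,0],0],[[-30,-1,0],0],[[-36,-1.3,0],0],[[-39,-1.5,0],0],[[-41,-1.6,0],0],[[-42.5,-1.6,0],0],[[-43.7,-1.6,0],0],[[-43.7,-1.6,0],0],[[-43.7,-1.6,0],0]]'

```text
clock: 21.32
tool_pos: [0.5684, 0.0509, 0.2872]
eef_rot: [180.0, 0.0, 170.5]
wrist_force: [-1.0, -0.3, -0.3]
opening: 0.0006
finger_force: 0.0
```

Emit:
drive_tool --increments '[[[2,0,0],0],[[8,0,0],0],[[20,0,0],0],[[35,0,0],0],[[43,0,0],0],[[45,0,0],0],[[45,0,0],0]]'

```text
clock: 21.9
tool_pos: [0.5237, 0.0584, 0.2875]
eef_rot: [180.0, 0.1, 170.5]
wrist_force: [0.1, 1.2, -1.0]
opening: 0.0006
finger_force: 0.0
```

Emit:
drive_tool --increments '[[[0,0,-15],0],[[0,0,-45],0],[[0,0,-80],0],[[0,0,-110],0],[[-10,-5,-118],0],[[-35,-18,-118],0],[[-65,-34,-118],0],[[-90,-47,-118],0],[[-105,-55,-118],0],[[-105,-55,-118],0],[[-105,-55,-118],0]]'

```text
clock: 22.82
tool_pos: [0.6192, -0.0139, 0.4042]
eef_rot: [180.0, -0.1, 170.4]
wrist_force: [-0.7, 0.5, 0.2]
opening: 0.0002
finger_force: 0.0
```

```bash
cat > f.py <<'E'
from al import *
tag=sys.argv[1]
im,d=get_image('wrist');cv2.imwrite(f'pics/w{tag}.png',im[:,:,::-1])
p=proj('wrist',[.5735,-.0461,.0827])[0];x,y=p.round().astype(int)
hsv=cv2.cvtColor(im,cv2.COLOR_RGB2HSV)
sub=np.zeros(im.shape[:2],bool);sub[y-25:y+26,x-25:x+26]=1
i32=im.astype(int)
white=sub&(i32.min(2)>140)&(hsv[...,1]<45)
a=cv2.findNonZero(white.astype(np.uint8));(cx,cy),r=cv2.minEnclosingCircle(a);print('expected mark',p,'white circle',cx,cy,r,white.sum())
br=cv2.inRange(hsv,(12,110,60),(32,255,255));n,l,st,ce=cv2.connectedComponentsWithStats(br);k=1+np.argmax(st[1:,4]);print('bar+brass',st[k])
ys,xs=np.where(l==k);x0=xs.min();ty=ys[xs<=x0+1].mean();print('tip px',x0,ty)
m=world('wrist',(cx,cy),.0827);t=world('wrist',(x0,ty),.11);print('mark',m,'tip',t,'diff',(t-m)[:2])
for y in range(y-18,y+19,3): print(y,' '.join('%3d,%3d'%tuple(hsv[y,j,1:]) for j in range(x-15,x+16,3)))
look(tag+'n',('top','scene'),('guide_tip','red_tip','clip_tip'))
E
python3 f.py 13
```

```text
expected mark [261.1404 169.282 ] white circle 261.71990966796875 168.1638946533203 15.67726993560791 500
bar+brass [  21  439  465   24 6589]
tip px 21 447.6666666666667
mark [ 0.5728 -0.0455  0.0827] tip [ 0.7612 -0.2911  0.11  ] diff [ 0.1884 -0.2456]
151  64,127  64,127  62,127  64,127  63,126  62,127  64,127  64,128  62,128  63,122  63,121
154  63,121  64,128  64,127  29,161  22,175  21,173  22,175  22,173  63,122  65,122  65,121
157  65,121  63,121  22,175  22,174  22,175  20,175  20,175  19,174  21,174  48,116  63,121
160  64,123  22,174  22,173  22,174  22,175  22,172  22,174  22,174  21,174  21,174  62,120
163  67,134  21,192  22,174  22,174  66, 66  62, 66  69, 67  21,167  22,175  26,168  28,155
166  50,149  21,193  21,192  47, 97  87, 82 111, 83 132,108 133,123 132,122 133,125 131,128
169  39,163  20,192  21,192  82, 90 133,153 135,153 134,152 136,152 134,152 134,152 136,154
172  61,134  21,192  23,192  22,183  79, 74 116, 97 129,121 132,133 134,137 134,143 135,149
175  65,133  23,192  23,192  23,192  21,185  31,117  30,136  21,192  22,193  22,193  38,159
178  64,132  60,1
[... 211 characters left out ...]
 43,154  45,152  63,133  64,132  63,133  63,133
187  63,133  66,132  64,132  66,132  64,132  62,132  64,131  63,133  64,132  64,132  64,132
top guide_tip 0.64 [306.1 242.6] [ 0.5653 -0.0459  0.11  ]
top red_tip 0.75 [359.4 195.4] [ 0.6549 -0.1575  0.067 ]
top clip_tip 0.62 [366.5 192. ] [ 0.6601 -0.172   0.067 ]
scene guide_tip 0.67 [322.1 221.8] [ 0.5728 -0.0511  0.11  ]
scene red_tip 0.73 [319.4 284.8] [ 0.6595 -0.1712  0.067 ]
scene red_tip 0.6 [195.9 310.8] [ 0.5405 -0.35    0.067 ]
scene clip_tip 0.95 [323.3 285.3] [ 0.6659 -0.168   0.067 ]
23.2667 [ 0.6182 -0.0129  0.4056] [179.9951   0.0381 170.5371] 0.0007961773471936407 [-0.2804  1.447   0.0571] [ -4.3   8.1  67.3   0.  104.5 -84.9]
```

```bash
python3 - <<'E'
from al import *
im=cv2.imread('pics/w13.png');hsv=cv2.cvtColor(im,cv2.COLOR_BGR2HSV)
y,x=169,261
s=((hsv[...,1]>110)&(hsv[...,2]>115)&(hsv[...,0]>8)&(hsv[...,0]<32));s[:140]=0;s[200:]=0
ys,xs=np.where(s&(np.arange(640)>200));x0=xs.min()
for c in range(x0,x0+12,2): print(c,ys[xs==c].min(),ys[xs==c].max())
ty=np.median(ys[xs<=x0+3])
print('sat row',hsv[169,246:275,1])
m=world('wrist',(261.7,168.4),.0827);P=np.array([.6042,.1412])
for q in((x0,ty),):
    t=world('wrist',q,.11);a=t[:2]-P;b=m[:2]-P
    print(q,'mark',m,'tip',t,'diff mm',(t-m)[:2]*1e3,np.hypot(*a),np.degrees(np.arctan2(a[1],a[0])-np.arctan2(b[1],b[0])))
# blue disc + red arm/clip in the same frame
for n in('red_tip','clip_tip'):
  for r in pinpoint(n,'wrist')[:1]: print(n,r)
for (n,b) in (('red',((0,150,60),(6,255,255))),('green',((50,100,40),(85,255,255)))):
    k=cv2.inRange(hsv,*b)|(cv2.inRange(hsv,(174,150,60),(180,255,255)) if n=='red' else 0)
    k[:250]=0;N,l,st,ce=cv2.connectedComponentsWithStats(k);i=1+np.argmax(st[1:,4]);w=world('wrist',ce[i],.074)
    v=w[:2]-m[:2];print(n,st[i],np.degrees(np.arctan2(v[1],v[0])),np.hypot(*v))
E
```

```text
256 168 171
258 167 171
260 167 171
262 167 171
264 167 172
266 166 172
sat row [ 39  21  21  20  21  21  21  21  23  82 134 134 133 134 133 135 136 133
 134 134 135 136 134 136 134 134 135 134 135]
(np.int64(256), np.float64(169.0)) mark [ 0.5731 -0.0456  0.0827] tip [ 0.5708 -0.0452  0.11  ] diff mm [-2.2929  0.3299] 0.1894060991510397 -0.7005916084265774
red_tip {'position': [142.0, 295.3], 'confidence': 0.58}
clip_tip {'position': [145.6, 301.5], 'confidence': 0.89}
red [ 136  250   58   56 1320] -53.446888425825335 0.1164795393320466
green [117 291  50  39 833] -52.45535760799853 0.15448772121868704
```

The tip is now 2.3 mm short. One last small nudge of about 1.1 mm at the finger, by the same path.

Emit:
drive_tool --increments '[[[10,5,0],0],[[35,18,0],0],[[65,34,0],0],[[90,47,0],0],[[105,55,0],0],[[105,55,0],0],[[105,55,20],0],[[105,55,50],0],[[105,55,85],0],[[105,55,110],0],[[105,55,118],0],[[105,55,118],0]]'

```text
clock: 24.37
tool_pos: [0.5239, 0.0578, 0.2843]
eef_rot: [-179.9, -0.3, 170.5]
wrist_force: [0.0, 0.1, -0.2]
opening: 0.0005
finger_force: 0.0
```

Emit:
drive_tool --increments '[[[0,0,0],0],[[-8,0,0],0],[[-20,0,0],0],[[-32,0,0],0],[[-40,0,0],0],[[-43,0,0],0],[[-44.5,0,0],0],[[-45.5,0,0],0],[[-46.1,0,0],0],[[-46.1,0,0],0],[[-46.1,0,0],0],[[-46.1,0,0],0]]'

```text
clock: 25.37
tool_pos: [0.5694, 0.0507, 0.2872]
eef_rot: [180.0, 0.0, 170.5]
wrist_force: [-0.1, 0.0, 0.1]
opening: 0.0008
finger_force: 0.1
```

Emit:
drive_tool --increments '[[[2,0,0],0],[[8,0,0],0],[[20,0,0],0],[[35,0,0],0],[[44,0,0],0],[[46,0,0],0],[[46,0,0],0]]'

```text
clock: 25.95
tool_pos: [0.5238, 0.0584, 0.2875]
eef_rot: [180.0, 0.0, 170.5]
wrist_force: [0.1, -1.0, 0.1]
opening: 0.0004
finger_force: 0.0
```

Emit:
drive_tool --increments '[[[0,0,-15],0],[[0,0,-45],0],[[0,0,-80],0],[[0,0,-110],0],[[-10,-5,-118],0],[[-35,-18,-118],0],[[-65,-34,-118],0],[[-90,-47,-118],0],[[-105,-55,-118],0],[[-105,-55,-118],0],[[-105,-55,-118],0]]'

```text
clock: 26.87
tool_pos: [0.6193, -0.0139, 0.4042]
eef_rot: [180.0, -0.1, 170.4]
wrist_force: [-0.1, 0.5, -0.2]
opening: 0.0006
finger_force: 0.0
```

```bash
python3 - <<'E'
from al import *
rgb,d=get_image('wrist');hsv=cv2.cvtColor(rgb,cv2.COLOR_RGB2HSV)
x,y=proj('wrist',[.5735,-.0461,.0827])[0].round().astype(int)
w=(hsv[...,1]<32)&(hsv[...,2]>160);k=np.zeros_like(w);k[y-22:y+23,x-22:x+23]=1
(cx,cy),r=cv2.minEnclosingCircle(cv2.findNonZero((w&k).astype(np.uint8)))
s=((hsv[...,1]>110)&(hsv[...,2]>115)&(hsv[...,0]>8)&(hsv[...,0]<32));s[:y-30]=0;s[y+30:]=0;s[:,:200]=0
ys,xs=np.where(s);x0=xs.min();ty=np.median(ys[xs<=x0+3])
m=world('wrist',(cx,cy),.0827);t=world('wrist',(x0,ty),.11)
print('ring',cx,cy,r,'tip',x0,ty,m,t,'diff mm',(t-m)[:2]*1e3)
look('15',('top','scene'),('red_tip','clip_tip','jar','cup','heart','stamp','plate'))
E
```

```text
ring 262.0 168.0 15.652576446533203 tip 256 172.0 [ 0.5728 -0.0454  0.0827] [ 0.5727 -0.0457  0.11  ] diff mm [-0.1352 -0.3102]
top red_tip 0.78 [360.7 195.4] [ 0.6546 -0.16    0.067 ]
top clip_tip 0.56 [365.5 188.4] [ 0.6675 -0.171   0.067 ]
top jar 0.86 [436.5 285. ] [ 0.4738 -0.2925  0.    ]
top cup 0.8 [378.6 360.3] [ 0.3419 -0.1592  0.    ]
top heart 0.89 [430.9 199.1] [ 0.6496 -0.308   0.    ]
top heart 0.65 [304.4 240.8] [ 0.5925 -0.0422  0.    ]
top stamp 0.45 [210.5 205.6] [0.6869 0.1397 0.    ]
top plate 0.84 [305.1 239.2] [ 0.5794 -0.0446  0.075 ]
top plate 0.33 [305.3 248.3] [ 0.562  -0.0431  0.075 ]
scene red_tip 0.76 [318.9 284.2] [ 0.6578 -0.1704  0.067 ]
scene clip_tip 0.69 [323.2 287.4] [ 0.6693 -0.1728  0.067 ]
scene jar 0.65 [197.7 309.7] [ 0.4732 -0.3047  0.    ]
scene cup 0.87 [217.5 254.2] [ 0.3618 -0.1597  0.    ]
scene heart 0.69 [267.6 352.1] [ 0.6499 -0.3004  0.    ]
scene stamp 0.63 [411.9 247.6] [0.6918 0.1308 0.    ]
scene plate 0.95 [454.2 287.1] [ 0.8539 -0.0398  0.075 ]
scene plate 0.65 [280.6 219.4] [ 0.4586 -0.0518  0.075 ]
27.7167 [ 0.6187 -0.0134  0.4051] [-180.       -0.0032  170.4963] 0.0008442489818283656 [ 0.0428 -0.4784 -0.0521] [ -4.4   8.2  67.3   0.  104.5 -84.9]
```

The tip is over the mark within 0.5 mm, the arm is aligned, the bystanders are where they were, and the gripper is well clear. Handing in.

```bash
python3 -c "from bench import *; print(finish_job())"
```

```text
the job is handed in; nothing more can be done
None
```

The job is handed in: by the last camera measurements, the red arm points at the green clip to within about 0.5° and the brass tip is within about 0.5 mm of the plate's centre, the plate, clip and other things showed no movement in the pictures, and the robot finished clear at about 28 s.

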